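# Put the last test tile on the pile and slide the box shut

## Robot

A 6-joint arm with a two-finger parallel gripper is mounted at the origin on the work surface. World frame = base frame: x ahead of the robot, y to its left, z up, the work surface at z = 0. Lengths are in m, angles in rad, forces in N, time in s.
With the tool pointing down it reaches from about 0.425 to 0.95 m from the base axis. Payload 3.5 kg.
Tool frame: the origin (TCP) lies on the centre line of the jaws, within the pads' length; the fingertips stand 19 mm ahead of it and the grasp point (between the pads) is the TCP; z points along the fingers, y is the line along which they close (so a half turn about z gives the same grasp; the last joint's range is limited). The gripper opens to 85 mm and grips with 20 to 120 N. Pads are 22 mm wide; open, the fingers measure 114 mm over their backs; the gripper's body (76 mm by 85 mm) begins 54 mm behind the grasp point. The pads swing forward as they close: fully open they stand 13 mm farther back than shut.
Start: joints at [-1.343, 0.286, 1.577, -0, 1.279, -0.15], TCP at [0.249, -0.627, 0.225] pointing down, gripper open.
Joint ranges: [-2.77, 2.77], [-0.9, 2.22], [0.21, 2.48], [-1.53, 4.67], [0.24, 2.81], [-2.84, 2.84]. Speed limits (rad/s): [2.79, 2.79, 3.14, 3.14, 3.14, 3.14].

## Interface

Orientations are given as a unit quaternion [x, y, z, w].
In Python, from bench import monitor, imaging, order gives the robot as it stands. The module is installed in compiled form; this text tells all that it offers.
- The arm moves only by the shell command python3 -m jog 'ROWS'. ROWS is JSON, a list of rows, each a list of 7 numbers: the shift along the tool's x, y, z in cm, then the turn, a rotation vector about the tool's x, y, z in rad, then the opening, from 0 (shut) to 1 (fully open). In form: [[tx, ty, tz, wx, wy, wz, fingers], ...]. A call has exactly 8 rows; each row shifts and turns the commanded pose from where the row before left it, along the tool's axes as they then stand; what a row does not reach is not made up. A row lasts 1/12 s, in which the tool goes at most 41.7 mm and 7.16 degrees, less where a joint would pass 70% of its speed; a pose out of reach is approached as far as the arm can. A call is refused whole if a number of a shift passes 4.17 or a number of a turn 0.125, either way. A call with a gripper value outside its range is refused whole. The fingers move at their own pace and stop on an object; the grip force is fixed at half the most. Time passes only in rows, so rows that do not move let the fingers close, or fill a call up. It gives the time, the measured TCP pose, the force, the opening and the grip force at its end, in the units of the state.
- monitor.state(): the state, without advancing time (a new reading comes with each control period).
- imaging.capture(name): name is "side" or "top"; returns a dict with "image" (420x560x3 uint8, red, green, blue), "fx", "fy", "cx", "cy" (pixels), "k1" (the pictures are not rectified: a ray, as slopes to the right and down, at radius r is drawn at 1 + k1 r^2 times it, then the intrinsics apply), "R" (3x3) and "t" (3): a world point X has camera coordinates R X + t. Camera axes: x right, y down, z forward; pixel columns grow to the right and rows downward; lengths in m; the calibration is good to about 2 mm. A picture is of the moment at which its call begins. There is no depth.
- order.sign_off(): hands the job in; it is judged then, once.
The state is a dict: "time": time; "q": joint angles; "joint_vel": joint speeds; "joint_torque": joint torques, N m; "tcp_pos": TCP position; "ee_rot": TCP orientation; "force": force on the tool from outside, world axes, zero at the start; "wrist_torque": the same for the moment, N m; "opening": finger opening in m; "gripper_force": force on a finger pad.
Only numpy, scipy, OpenCV 4.12 (cv2) and the standard library are available. Lean on these libraries where they do the work, as an engineer would, in place of code of your own. Each camera call takes 0.05 s, during which the arm holds its last target. There are 200 camera calls.

## Task

Put the rectangular clay test tile lying on the rubber mat away in the wooden sample box: set it down, without dropping it, flat and squarely on top of the pile of two tiles in the open compartment, so that the three make one neat pile. Then slide the box's cover along its rails until the compartment is fully shut. Leave the round clay disc, the bowl, the magnifier and the brush where they are.

Things in the scene. Friction and masses are not known exactly. Their poses are not given: they have to be found in the camera images.
- box: Fixed wooden box, 340 (x, along the slide) x 178 (y) x 62 mm, left or right of the robot. Origin: centre of its underside. Its -x half is a solid deck 50 mm high; its +x half the open compartment, inside x 8 to 160, y -75 to 75 mm, floor at z 6, wall tops at z 50; walls 8 to 10 mm thick. Aluminium rails with 9 mm wide lips (tops at z 62) hold the cover's edges along both long sides.
- cover (a joint): Slide of the box's plywood cover, in m: 0 is fully shut over the compartment (against its stop), 0.165 is fully open over the deck; opening moves it along the box's -x. It starts open. The cover is 165 (x) x 166 (y) x 6 mm, its upper face 56.5 mm above the box's underside; about 1.5 N of friction.
- cover_grip (a point): Centre of the top of the cover's grip bar: an upright dark wooden bar across the cover's middle, 12 mm thick along the slide (box x), 70 mm long (box y), standing 22 mm above the cover. This point is 78.5 mm above the box's underside and, with the cover shut, at x = 82.5 mm, y = 0 in the box's frame.
- tile: The tile to put away: loose rectangular fired clay tile, 80 (x) x 50 (y) x 12 mm, about 90 g, lying flat on the rubber mat. Origin: centre of its underside. Either way round will do.
- pile_top: Upper tile of the pile in the compartment, like the tile on the mat (80 x 50 x 12 mm, loose). Origin: centre of its underside; its upper face is 12 mm above.
- pile_low: Lower tile of the pile, same size, lying on the compartment's floor, its x roughly along the box's x. Origin: centre of its underside.
- mat: Black rubber mat, fixed, 280 (x) x 200 (y) x 4 mm. Origin: centre of its underside.
- disc: Round clay disc, 52 mm across, 12 mm thick, also on the mat. Leave it. Origin: centre of its underside.
- pot: Small black pottery bowl, 90 mm across, 75 mm tall, at the robot's left. Leave it. Origin: centre of its underside.
- magnifier: Magnifying glass lying flat, 80 mm across its brass frame, with an 85 mm wooden handle along its +x, 16 mm thick. Leave it. Origin: centre of the underside of the frame.
- brush: Brush 170 mm long, lying along its own x. Leave it. Origin: under its middle.
Things that resemble listed ones, but are neither listed nor needed, are in the scene too. Leave any purple or white look-alike of the tile alone.

How it is judged:
On the way, in this order (a step that is already met when the one before it is completed fails the run):
1. the tile lies released, flat and squarely on the pile in the compartment, the cover still open (x of tile in the frame of pile_top between -0.008 and 0.008 m and y of tile in the frame of pile_top between -0.008 and 0.008 m and z of tile in the frame of pile_top between 0.009 and 0.015 m and angle between the x axis of tile and the x axis of pile_top, either way round below 0.15 rad and x of pile_top in the frame of pile_low between -0.008 and 0.008 m and y of pile_top in the frame of pile_low between -0.008 and 0.008 m and z of pile_top in the frame of pile_low between 0.009 and 0.015 m and angle between the x axis of pile_top and the x axis of pile_low, either way round below 0.15 rad and angle between tile's own z axis and vertical below 0.1 rad and x of tile in the frame of box between 0.03 and 0.14 m and y of tile in the frame of box between -0.06 and 0.06 m and z of pile_low in the frame of box between 0.002 and 0.01 m and linear speed of tile below 0.03 m/s and contact force between the fingers and tile below 0.1 N and value of joint cover above 0.1 m), for 0.2 s.
2. the cover is slid fully shut (value of joint cover below 0.006 m), for 0.2 s.
At the end, for the whole second after the job is handed in: The three tiles lie flat in one pile in the compartment, the tile from the mat on top, each within 8 mm in each direction and 0.15 rad of the one below it, released and at rest; the cover is within 6 mm of fully shut (x of tile in the frame of pile_top between -0.008 and 0.008 m and y of tile in the frame of pile_top between -0.008 and 0.008 m and z of tile in the frame of pile_top between 0.009 and 0.015 m and angle between the x axis of tile and the x axis of pile_top, either way round below 0.15 rad and x of pile_top in the frame of pile_low between -0.008 and 0.008 m and y of pile_top in the frame of pile_low between -0.008 and 0.008 m and z of pile_top in the frame of pile_low between 0.009 and 0.015 m and angle between the x axis of pile_top and the x axis of pile_low, either way round below 0.15 rad and angle between each of tile, pile_low's own z axis and vertical below 0.1 rad and x of tile in the frame of box between 0.03 and 0.14 m and y of tile in the frame of box between -0.06 and 0.06 m and z of pile_low in the frame of box between 0.002 and 0.01 m and linear speed of tile below 0.03 m/s and contact force between the fingers and tile below 0.1 N and value of joint cover below 0.006 m); the robot touches nothing.
It fails at once if the tile is dropped (falls freely by more than about 10 mm) (linear speed of tile above 0.45 m/s and contact force between the fingers and tile below 0.05 N).
It fails at once if the disc is disturbed (moved by more than 25 mm) (distance of disc from where it was at the start of the episode above 0.025 m).
It fails at once if the pot is disturbed (moved by more than 25 mm) (distance of pot from where it was at the start of the episode above 0.025 m).
It fails at once if the magnifier is disturbed (moved by more than 25 mm) (distance of magnifier from where it was at the start of the episode above 0.025 m).
It fails at once if the brush is disturbed (moved by more than 25 mm) (distance of brush from where it was at the start of the episode above 0.025 m).
It also fails if it takes over 56 s, if anything falls off the work surface, if the arm or the gripper's body presses on something with over 40 N, if the wrist force passes 120 N, or if a joint passes its speed limit or range.

## Working session

There is one attempt and no reset: what is moved stays moved. The work goes in short steps, Python scripts to look and compute and a shell command to move; the robot and the scene stay as the last step left them, time stands still between calls to the robot, and variables do not carry over. Pictures are saved under pics/ and viewed, at most 10 in all, crops included, and the job is handed in when it is done.

```bash
mkdir -p pics; cat > h.py <<'E'
import numpy as np, cv2
from bench import monitor, imaging, order
from scipy.spatial.transform import Rotation as Ro
def cam(n):
    c=imaging.capture(n); c['R']=np.array(c['R']);c['t']=np.array(c['t']); return c
def save(c,f,crop=None,s=1):
    im=c['image'][:,:,::-1]
    if crop: x0,y0,x1,y1=crop; im=im[y0:y1,x0:x1]
    cv2.imwrite(f,cv2.resize(im,None,fx=s,fy=s,interpolation=cv2.INTER_CUBIC))
def ray(c,u,v):
    d=np.array([(u-c['cx'])/c['fx'],(v-c['cy'])/c['fy']]); p=d.copy()
    for _ in range(20): p=d/(1+c['k1']*(p@p))
    o=-c['R'].T@c['t']; return o,c['R'].T@np.array([p[0],p[1],1])
def onz(c,u,v,z):
    o,d=ray(c,u,v); return o+d*(z-o[2])/d[2]
def proj(c,X):
    x=c['R']@np.array(X)+c['t']; p=x[:2]/x[2]; p=p*(1+c['k1']*(p@p))
    return np.array([p[0]*c['fx']+c['cx'],p[1]*c['fy']+c['cy']])
E
python3 - <<'E'
from h import *
import pickle
for n in("top","side"):
    c=cam(n); save(c,f'pics/{n}0.png',None,1.42); pickle.dump(c,open(f'{n}0.pkl','wb'))
    print(n,c['fx'],c['k1'],-c['R'].T@c['t'],c['R'].round(3).tolist())
s=monitor.state();print(s)
E
```

```text
top 483.4673744232518 -0.03840874708713808 [0.28454739 0.00615639 1.3446665 ] [[-0.016, -1.0, -0.002], [-0.98, 0.016, -0.2], [0.2, -0.001, -0.98]]
side 381.6563785340394 -0.08365029347852308 [0.40878946 0.66400632 0.68456527] [[-0.979, -0.204, 0.001], [-0.139, 0.66, -0.738], [0.15, -0.723, -0.674]]
{'time': 0.1, 'q': array([-1.34300521e+00,  2.87147959e-01,  1.57804117e+00, -1.39082189e-05,
        1.27859236e+00, -1.49970958e-01]), 'joint_vel': array([ 0.00081778, -0.00249793, -0.00237456,  0.00059182, -0.0001502 ,
       -0.00091495]), 'joint_torque': array([ 6.41889910e-04, -4.07296014e+01, -2.93700671e+01, -1.54176282e-04,
        3.38169237e-03, -1.50229120e-06]), 'tcp_pos': array([ 0.24887073, -0.62678811,  0.22333253]), 'ee_rot': array([ 9.82213981e-01,  1.87761812e-01, -4.92251610e-05, -1.09332853e-03]), 'force': array([0.7864047 , 0.38684843, 0.41471091]), 'wrist_torque': array([ 0.0190941 , -0.02941044, -0.00999883]), 'gripper_force': 0.0, 'opening': 0.08546495631094456}
```

View pics/top0.png

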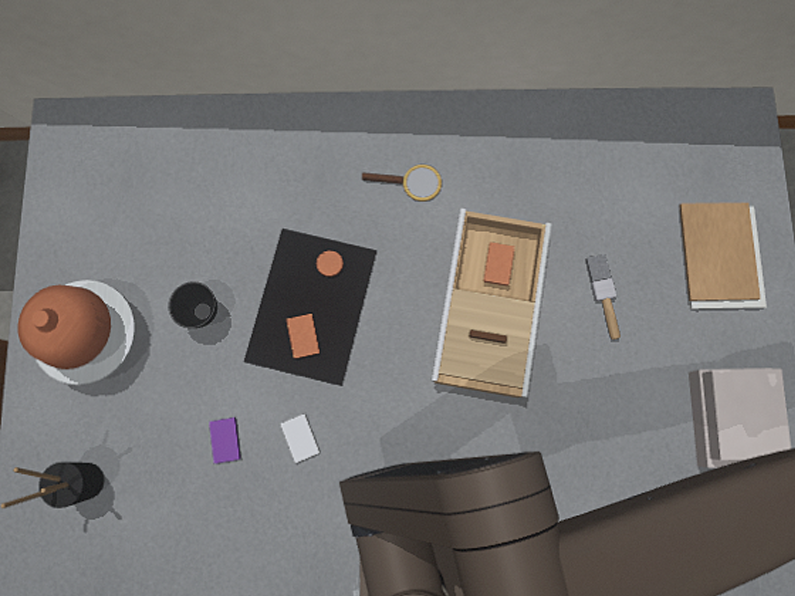

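View pics/side0.png

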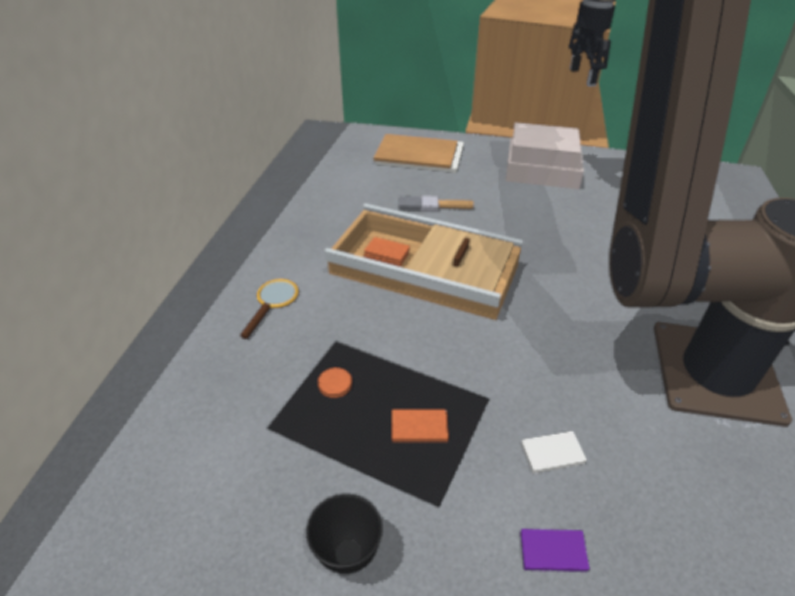

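The top view shows the mat with the tile (about 303,335 in the scaled picture) and the disc (329,263). The box is at about 490,300 with its pile at 499,263, its grip bar at 488,337 and its compartment on the far (+x) side. The side view shows the same layout with nothing blocking it.

```bash
cat > seg.py <<'E'
from h import *
def blobs(c,z_by_order=None,minA=150):
    hsv=cv2.cvtColor(c['image'],cv2.COLOR_RGB2HSV)
    m=((hsv[...,0]<12)&(hsv[...,1]>120)&(hsv[...,2]>110)).astype(np.uint8)
    n,l,st,ce=cv2.connectedComponentsWithStats(m)
    return [(ce[i],st[i],l==i) for i in range(1,n) if st[i][4]>minA]
def rect(c,mask,z):
    cs,_=cv2.findContours(mask.astype(np.uint8),cv2.RETR_EXTERNAL,cv2.CHAIN_APPROX_NONE)
    k=max(cs,key=len)[:,0,:]
    P=np.array([onz(c,u,v,z)[:2] for u,v in k],np.float32)
    (x,y),(w,h),a=cv2.minAreaRect(P*1000)
    a=a if w>h else a+90
    return round(x,1),round(y,1),round(max(w,h),1),round(min(w,h),1),round((a+90)%180-90,1)
E
python3 - <<'E'
from seg import *; import pickle
for n in("top","side"):
    c=pickle.load(open(n+'0.pkl','rb'))
    for ce,st,m in blobs(c):
        print(n,ce.round(1),st.tolist(),'z16',rect(c,m,.016),'z30',rect(c,m,.030))
    if n=='top': save(c,'pics/boxtop.png',(295,140,400,285),4)
    else: save(c,'pics/boxside.png',(225,140,375,225),5)
E
```

```text
top [351.1 185.2] [341, 171, 21, 30, 482] z16 (609.5, -183.3, 79.6, 50.1, -11.2) z30 (606.0, -181.3, 78.8, 49.5, -11.2)
top [231.6 185. ] [223, 177, 19, 17, 255] z16 (615.4, 154.0, 51.2, 46.6, 89.1) z30 (611.9, 152.4, 50.6, 46.1, 89.1)
top [ 39.2 227.5] [13, 201, 54, 55, 2138] z16 (501.7, 697.3, 153.5, 149.8, -10.3) z30 (499.4, 690.0, 151.9, 148.2, -10.3)
top [212.8 236.2] [202, 221, 23, 31, 514] z16 (470.4, 206.5, 79.3, 50.5, 11.8) z30 (468.4, 204.4, 78.4, 49.9, 11.8)
side [272.2 176.4] [257, 167, 31, 20, 406] z16 (609.2, -188.2, 86.8, 65.6, -10.9) z30 (605.0, -170.3, 85.0, 64.3, -10.9)
side [235.3 268.7] [224, 259, 24, 21, 395] z16 (615.3, 158.6, 56.7, 52.2, -77.9) z30 (611.0, 169.2, 55.5, 51.1, -77.9)
side [295.1 299.1] [276, 288, 40, 23, 896] z16 (470.6, 209.2, 80.5, 54.5, 11.7) z30 (469.3, 218.7, 78.9, 53.3, 11.7)
```

View pics/boxtop.png

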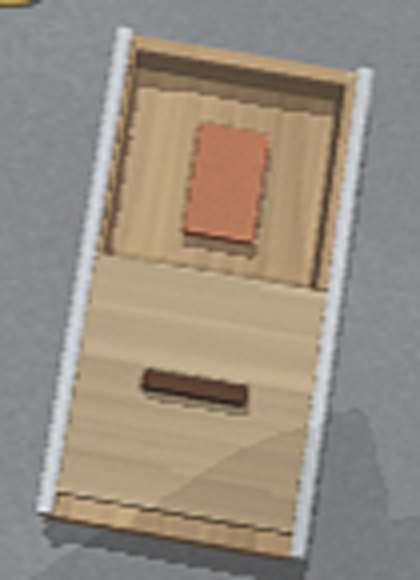

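View pics/boxside.png

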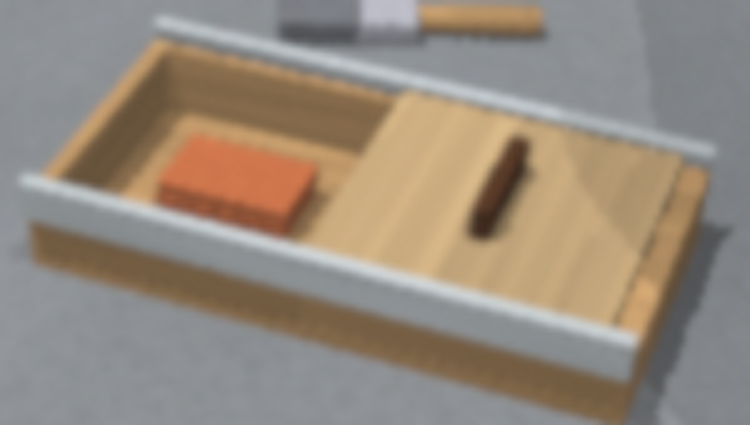

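The top crop shows the rail outer corners at about (118,28), (373,70), (38,512) and (303,556), and the grip bar top at about (194,385). The side crop shows the rail top corners at about (157,17), (22,178), (716,150) and (637,343), the bar top from (519,138) to (481,215), and the pile top face.

```bash
cat > fit.py <<'E'
from seg import *; import pickle
from scipy.optimize import least_squares, minimize
def corners(x,y,a,L,W,z):
    r=np.array([[np.cos(a),-np.sin(a)],[np.sin(a),np.cos(a)]])
    return [list(r@np.array([sx*L/2,sy*W/2])+[x,y])+[z] for sx,sy in((1,1),(1,-1),(-1,-1),(-1,1))]
def iou_fit(c,m,p0,z0,z1,L=.08,W=.05):
    S=8; y0,x0=np.array(np.where(m)).min(1)-6; y1,x1=np.array(np.where(m)).max(1)+7
    M=cv2.resize(m[y0:y1,x0:x1].astype(np.uint8),None,fx=S,fy=S,interpolation=cv2.INTER_NEAREST)
    def f(p):
        zs=[z1] if z0 is None else [z0,z1]
        P=np.array([proj(c,X) for z in zs for X in corners(*(p*[.001,.001,.01]),L,W,z)])
        H=cv2.convexHull((((P-[x0,y0]+.5)*S-.5)).astype(np.float32)).round().astype(int)
        A=np.zeros_like(M); cv2.fillConvexPoly(A,H,1)
        return 1-(A&M).sum()/(A|M).sum()
    b=None
    for d in(0,3,-3):
        r=minimize(f,np.array(p0)+[d,d,d],method='Nelder-Mead',options=dict(initial_simplex=np.array(p0)+d+np.array([[0,0,0],[6,0,0],[0,6,0],[0,0,8]])))
        if b is None or r.fun<b.fun:b=r
    return b.x.round(1),round(b.fun,3)
E
python3 - <<'E'
from fit import *
T=pickle.load(open('top0.pkl','rb'));S=pickle.load(open('side0.pkl','rb'))
bt=blobs(T);bs=blobs(S)
print('tile top',iou_fit(T,bt[3][2],[470,206,20.5],None,.016),iou_fit(T,bt[3][2],[470,206,20.5],.004,.016))
print('tile side',iou_fit(S,bs[2][2],[470,206,20.5],.004,.016))
print('pile top',iou_fit(T,bt[0][2],[606,-181,-19.5],None,.03))
print('pile side',iou_fit(S,bs[0][2],[606,-181,-19.5],None,.03),iou_fit(S,bs[0][2],[606,-181,-19.5],.018,.03))
tp=[((118,28),(.17,.089,.062)),((373,70),(.17,-.089,.062)),((38,512),(-.17,.089,.062)),((303,556),(-.17,-.089,.062)),((194,385),(-.0825,0,.0785))]
sd=[((157,17),(.17,-.089,.062)),((22,178),(.17,.089,.062)),((716,150),(-.17,-.089,.062)),((637,343),(-.17,.089,.062)),((500,175),(-.0825,0,.0785))]
tp=[((x+.5)/4-.5+295,(y+.5)/4-.5+140,X) for (x,y),X in tp]
sd=[((x+.5)/5-.5+225,(y+.5)/5-.5+140,X) for (x,y),X in sd]
def res(p,sets):
    R=Ro.from_euler('z',p[2]).as_matrix()
    return np.concatenate([proj(c,R@np.array(X)+[p[0],p[1],0])-[u,v] for c,s in sets for u,v,X in s])
for nm,sets in(('T',[(T,tp)]),('S',[(S,sd)]),('TS',[(T,tp),(S,sd)])):
    r=least_squares(res,[.55,-.17,-.19],args=(sets,)); print(nm,r.x.round(4),r.fun.round(1).tolist())
E
```

```text
tile top (array([470.5, 206.2,  20.9]), np.float64(0.053)) (array([471.3, 207.2,  20.1]), np.float64(0.066))
tile side (array([472.3, 205.7,  21.2]), np.float64(0.032))
pile top (array([ 606.1, -181.3,  -18.9]), np.float64(0.054))
pile side (array([ 605.4, -168.6,  -15.7]), np.float64(0.236)) (array([ 606.5, -177.7,  -18.2]), np.float64(0.068))
T [ 0.529  -0.1622 -0.1904] [0.2, -1.2, -0.2, -1.0, -0.2, -1.0, 0.3, -0.3, -0.1, 3.3]
S [ 0.5297 -0.1622 -0.1926] [-0.0, -0.5, -1.6, 0.4, -0.4, -0.8, -1.3, 0.5, 3.3, -0.2]
TS [ 0.5294 -0.1622 -0.1912] [0.2, -1.3, -0.1, -1.0, -0.2, -1.2, 0.2, -0.4, -0.2, 3.2, 0.0, -0.5, -1.5, 0.5, -0.3, -0.9, -1.1, 0.5, 3.5, -0.2]
```

```bash
cat > go.py <<'E'
import sys
from h import *
def go(x,y,z,yaw=None):
    s=monitor.state(); R=Ro.from_quat(s['ee_rot']); M=R.as_matrix()
    d=M.T@(np.array([x,y,z])-s['tcp_pos'])
    psi=np.arctan2(M[1,0],M[0,0])
    print('t',round(s['time'],2),'tcp',s['tcp_pos'].round(4),'psi',psi.round(4),'tilt',np.round(np.arccos(-M[2,2]),4),'F',s['force'].round(1),'open',round(s['opening'],4),'grip',round(s['gripper_force'],1),'q6',s['q'][5].round(2))
    print('shift cm (before turn)',(d*100).round(2), 'turn z', None if yaw is None else round(psi-yaw,3))
    if yaw is not None:
        R2=Ro.from_euler('z',yaw)*Ro.from_euler('x',np.pi); print('shift cm after turn',(R2.as_matrix().T@(np.array([x,y,z])-s['tcp_pos'])*100).round(2))
if __name__=='__main__': go(*map(float,sys.argv[1:]))
E
python3 -m jog '[[3.1,-2.15,0,0,0,0,0.75],[3.1,-2.15,0,0,0,0,0.75],[3.1,-2.15,0,0,0,0,0.75],[3.1,-2.15,0,0,0,0,0.75],[3.1,-2.15,0,0,0,0,0.75],[3.1,-2.15,0,0,0,0,0.75],[3.1,-2.15,0,0,0,0,0.75],[3.1,-2.15,0,0,0,0,0.75]]'
python3 -m jog '[[3.1,-2.15,0,0,0,0,0.75],[3.1,-2.15,0,0,0,0,0.75],[3.1,-2.15,0,0,0,0,0.75],[3.1,-2.15,0,0,0,0,0.75],[0,0,0,0,0,0.085,0.75],[0,0,0,0,0,0.085,0.75],[0,0,0,0,0,0,0.75],[0,0,0,0,0,0,0.75]]'
python3 go.py 0.4715 0.206 0.12 0.208
```

```text
time: 0.77
tcp_pos: [0.4165, -0.3741, 0.2241]
ee_rot: [0.982, 0.188, -0.0, -0.0]
force: [0.1, -1.2, 0.2]
opening: 0.0641
gripper_force: 0.0
time: 1.43
tcp_pos: [0.4995, -0.2501, 0.2242]
ee_rot: [0.994, 0.105, -0.0, -0.0]
force: [-0.6, 0.1, -1.0]
opening: 0.0642
gripper_force: 0.0
t 1.43 tcp [ 0.4995 -0.2501  0.2242] psi 0.2103 tilt 0.0008 F [-0.6  0.1 -1. ] open 0.0642 grip 0.0 q6 0.71
shift cm (before turn) [  6.79 -45.18  10.44] turn z 0.002
shift cm after turn [  6.68 -45.2   10.42]
```

```bash
python3 -m jog '[[0.56,-3.77,0.87,0,0,0,0.75],[0.56,-3.77,0.87,0,0,0,0.75],[0.56,-3.77,0.87,0,0,0,0.75],[0.56,-3.77,0.87,0,0,0,0.75],[0.56,-3.77,0.87,0,0,0,0.75],[0.56,-3.77,0.87,0,0,0,0.75],[0.56,-3.77,0.87,0,0,0,0.75],[0.56,-3.77,0.87,0,0,0,0.75]]' >/dev/null
python3 -m jog '[[0.56,-3.77,0.87,0,0,0,0.75],[0.56,-3.77,0.87,0,0,0,0.75],[0.56,-3.77,0.87,0,0,0,0.75],[0.56,-3.77,0.87,0,0,0,0.75],[0,0,0,0,0,0,0.75],[0,0,0,0,0,0,0.75],[0,0,0,0,0,0,0.75],[0,0,0,0,0,0,0.75]]'
python3 go.py 0.4715 0.206 0.03 0.208
python3 - <<'E'
from h import *
c=cam('side'); save(c,'pics/s1.png',(210,180,390,330),4)
E
```

```text
time: 2.77
tcp_pos: [0.4726, 0.205, 0.1206]
ee_rot: [0.995, 0.103, 0.0, 0.0]
force: [0.5, -1.0, 0.3]
opening: 0.0639
gripper_force: 0.0
t 2.77 tcp [0.4726 0.205  0.1206] psi 0.2066 tilt 0.0006 F [ 0.5 -1.   0.3] open 0.0639 grip 0.0 q6 1.58
shift cm (before turn) [-0.09 -0.13  9.06] turn z -0.001
shift cm after turn [-0.09 -0.12  9.06]
```

View pics/s1.png

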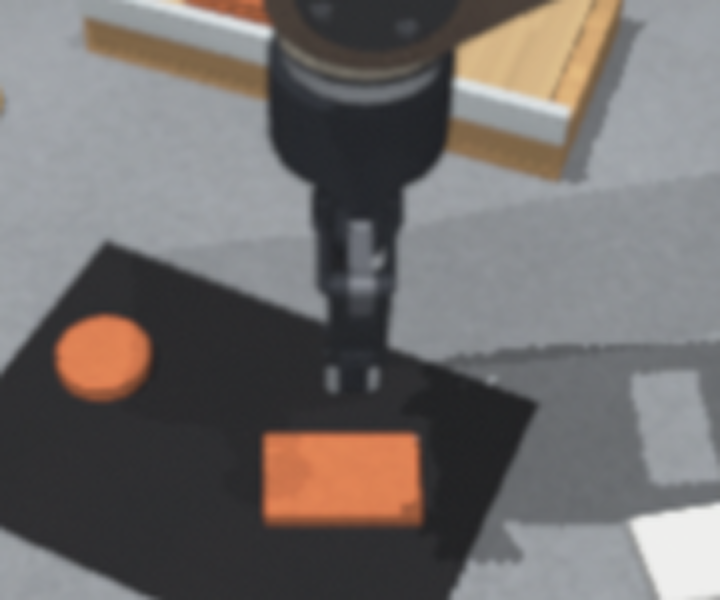

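The fingers straddle the tile's line, with the tips at about (353,390) in the crop and the tile centred at about (342,480). The yaw matches, so I descend.

```bash
python3 -m jog '[[-0.1,-0.1,2,0,0,0,0.75],[0,0,2,0,0,0,0.75],[0,0,2,0,0,0,0.75],[0,0,1.5,0,0,0,0.75],[0,0,1,0,0,0,0.75],[0,0,0.3,0,0,0,0.75],[0,0,0,0,0,0,0.75],[0,0,0,0,0,0,0.75]]'
python3 -m jog '[[0,0,0.2,0,0,0,0.75],[0,0,0.1,0,0,0,0.75],[0,0,0.1,0,0,0,0.75],[0,0,0.1,0,0,0,0.75],[0,0,0,0,0,0,0.75],[0,0,0,0,0,0,0.75],[0,0,0,0,0,0,0.75],[0,0,0,0,0,0,0.75]]'
python3 go.py 0.4715 0.206 0.022 0.208
python3 - <<'E'
from h import *
c=cam('side'); save(c,'pics/s2.png',(250,250,350,325),6)
E
```

```text
time: 3.48
tcp_pos: [0.4718, 0.2067, 0.0331]
ee_rot: [0.995, 0.103, 0.001, -0.0]
force: [-0.1, -0.8, 1.7]
opening: 0.0638
gripper_force: 0.0
time: 4.15
tcp_pos: [0.4709, 0.207, 0.0273]
ee_rot: [0.995, 0.104, 0.0, -0.0]
force: [1.0, -0.1, 0.6]
opening: 0.064
gripper_force: 0.0
t 4.15 tcp [0.4709 0.207  0.0273] psi 0.2079 tilt 0.0001 F [ 1.  -0.1  0.6] open 0.064 grip 0.0 q6 1.58
shift cm (before turn) [0.04 0.11 0.53] turn z -0.0
shift cm after turn [0.04 0.11 0.53]
```

View pics/s2.png

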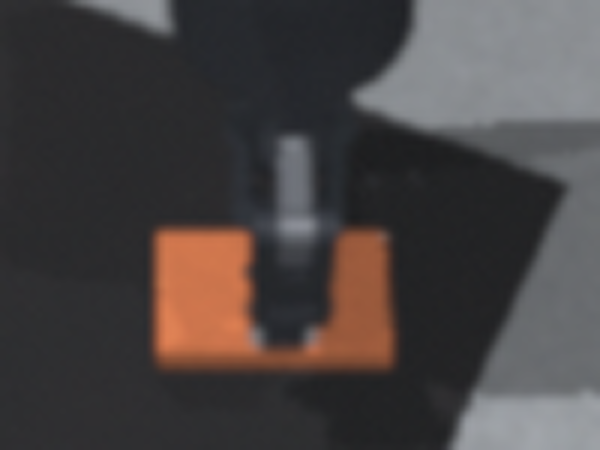

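The near finger stands in front of the tile's near long side at about (288,340), close to the tile's middle at about 275. No contact yet, so I continue down in small steps.

```bash
for i in 1; do python3 -m jog '[[0,0,0.1,0,0,0,0.75],[0,0,0.1,0,0,0,0.75],[0,0,0.1,0,0,0,0.75],[0,0,0,0,0,0,0.75],[0,0,0,0,0,0,0.75],[0,0,0,0,0,0,0.75],[0,0,0,0,0,0,0.75],[0,0,0,0,0,0,0.75]]'; done | grep -E "tcp|force:"
python3 -m jog '[[0,0,0.1,0,0,0,0.75],[0,0,0,0,0,0,0.75],[0,0,0.1,0,0,0,0.75],[0,0,0,0,0,0,0.75],[0,0,0.1,0,0,0,0.75],[0,0,0,0,0,0,0.75],[0,0,0,0,0,0,0.75],[0,0,0,0,0,0,0.75]]'| grep -E "tcp|force:"
```

```text
tcp_pos: [0.4709, 0.207, 0.0243]
force: [1.3, -0.2, 0.1]
gripper_force: 0.0
tcp_pos: [0.4708, 0.207, 0.0212]
force: [-0.1, 0.3, 0.9]
gripper_force: 0.0
```

```bash
python3 -m jog '[[0,0,0,0,0,0,0.65],[0,0,0,0,0,0,0.6],[0,0,0,0,0,0,0.5],[0,0,0,0,0,0,0.4],[0,0,0,0,0,0,0.3],[0,0,0,0,0,0,0.3],[0,0,0,0,0,0,0.3],[0,0,0,0,0,0,0.3]]'
python3 -m jog '[[0,0,-0.3,0,0,0,0.3],[0,0,-0.7,0,0,0,0.3],[0,0,-1,0,0,0,0.3],[0,0,-1.5,0,0,0,0.3],[0,0,-2,0,0,0,0.3],[0,0,-2,0,0,0,0.3],[0,0,-2,0,0,0,0.3],[0,0,-1.5,0,0,0,0.3]]'
python3 -m jog '[[0,0,-2,0,0,0,0.3],[0,0,-2,0,0,0,0.3],[0,0,0,0,0,0,0.3],[0,0,0,0,0,0,0.3],[0,0,0,0,0,0,0.3],[0,0,0,0,0,0,0.3],[0,0,0,0,0,0,0.3],[0,0,0,0,0,0,0.3]]'
python3 go.py 0.6063 -0.18 0.170 -0.19
python3 - <<'E'
from h import *
c=cam('side'); save(c,'pics/s3.png',(230,150,360,260),5)
import pickle; pickle.dump(c,open('s3.pkl','wb'))
E
```

```text
time: 6.2
tcp_pos: [0.4709, 0.207, 0.0212]
ee_rot: [0.995, 0.104, 0.0, -0.0]
force: [-0.5, -0.3, -0.3]
opening: 0.0255
gripper_force: 0.0
time: 6.87
tcp_pos: [0.4718, 0.2072, 0.1344]
ee_rot: [0.995, 0.104, 0.002, -0.0]
force: [1.0, -0.8, -0.4]
opening: 0.0257
gripper_force: 0.0
time: 7.53
tcp_pos: [0.4702, 0.2068, 0.17]
ee_rot: [0.995, 0.104, -0.001, 0.0]
force: [0.2, -0.1, -0.1]
opening: 0.0257
gripper_force: 0.0
t 7.53 tcp [0.4702 0.2068 0.17  ] psi 0.2078 tilt 0.0023 F [ 0.2 -0.1 -0.1] open 0.0257 grip 0.0 q6 1.58
shift cm (before turn) [ 5.340e+00  4.066e+01 -1.000e-02] turn z 0.398
shift cm after turn [20.67 35.41 -0.  ]
```

View pics/s3.png

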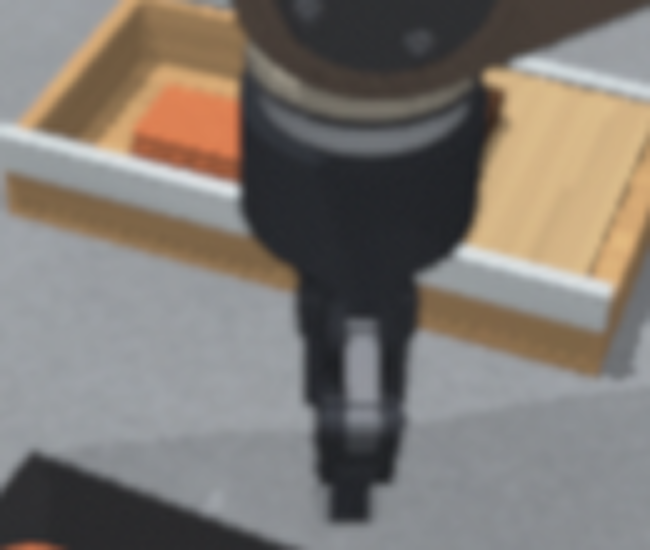

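The gripper came up empty: the image shows bare fingertips with their end at about (350,520) in the crop. I'll measure the tip height from the pictures and check whether the tile moved.

```bash
python3 - <<'E'
from fit import *
S=pickle.load(open('s3.pkl','rb'))
s=monitor.state(); M=Ro.from_quat(s['ee_rot']).as_matrix()
for off in(.013,.018,.023):
    for dz in(-.019,-.010,0,.01): print(off,dz,proj(S,s['tcp_pos']-M[:,1]*off+[0,0,dz]).round(1))
print('measured tip',(350.5/5-.5+230,520.5/5-.5+150))
b=blobs(S)
for ce,st,m in b: print(ce.round(1),st.tolist())
m=[m for ce,st,m in b if st[4]>700]
if m: print(iou_fit(S,m[0],[471.5,206,20.5],.004,.016))
T=cam('top'); 
for ce,st,m in blobs(T):
    print(ce.round(1),st.tolist())
E
```

```text
0.013 -0.019 [298.  260.7]
0.013 -0.01 [298.2 257.5]
0.013 0 [298.4 253.8]
0.013 0.01 [298.6 250. ]
0.018 -0.019 [298.1 262.9]
0.018 -0.01 [298.3 259.6]
0.018 0 [298.5 255.9]
0.018 0.01 [298.7 252.2]
0.023 -0.019 [298.2 265. ]
0.023 -0.01 [298.4 261.8]
0.023 0 [298.6 258.1]
0.023 0.01 [298.8 254.4]
measured tip (299.6, 253.6)
[268.1 175.8] [257, 167, 21, 18, 281]
[235.2 268.8] [224, 259, 24, 21, 397]
[295.1 299.1] [276, 288, 40, 23, 898]
(array([472.2, 205.1,  20.9]), np.float64(0.033))
[351.1 185.3] [341, 171, 21, 30, 476]
[231.6 185. ] [223, 177, 19, 17, 255]
[ 39.4 227.7] [13, 201, 54, 55, 2172]
```

```bash
python3 -m jog '[[0,0,1,0,0,0,1],[0,0,2,0,0,0,1],[0,0,2,0,0,0,1],[0,0,1,0,0,0,1],[0,0,0,0,0,0,1],[0,0,0,0,0,0,1],[0,0,0,0,0,0,1],[0,0,0,0,0,0,1]]'
python3 go.py 0.4715 0.206 0.1
python3 - <<'E'
from h import *
import pickle
out=[]
for n,cr in(('top',(170,190,260,310)),('side',(250,190,350,310))):
    c=cam(n); pickle.dump(c,open(n+'4.pkl','wb')); x0,y0,x1,y1=cr
    im=c['image'][y0:y1,x0:x1,::-1]
    g=(255*(im/255.)**0.6).astype(np.uint8)
    out.append(cv2.resize(g,None,fx=4,fy=4,interpolation=cv2.INTER_CUBIC))
cv2.imwrite('pics/c4.png',np.hstack(out))
E
```

```text
time: 8.3
tcp_pos: [0.4719, 0.2072, 0.1126]
ee_rot: [0.995, 0.104, 0.001, -0.0]
force: [-0.2, 0.5, -1.4]
opening: 0.0852
gripper_force: 0.0
t 8.3 tcp [0.4719 0.2072 0.1126] psi 0.2079 tilt 0.0026 F [-0.2  0.5 -1.4] open 0.0852 grip 0.0 q6 1.58
shift cm (before turn) [-0.06  0.11  1.26] turn z None
```

View pics/c4.png

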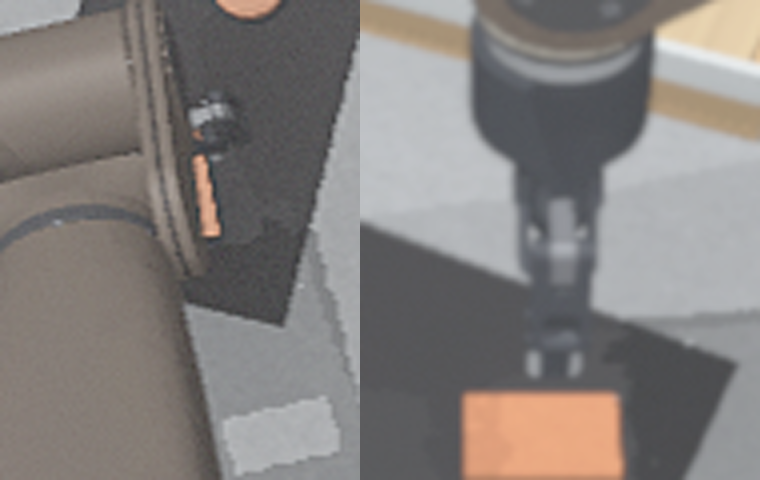

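```bash
python3 - <<'E'
from h import *
import pickle
T=pickle.load(open('top4.pkl','rb'));S=pickle.load(open('side4.pkl','rb'))
s=monitor.state(); M=Ro.from_quat(s['ee_rot']).as_matrix(); p=s['tcp_pos']
for dz in(-.019,-.006,.01,.03):
  for off in(.0425,.05,.057):
    a=(proj(T,p+M[:,1]*off+[0,0,dz])-[170,190])*4; b=(proj(S,p-M[:,1]*off+[0,0,dz])-[250,190])*4+[360,0]
    print(dz,off,'top',a.round(0),'side',b.round(0))
E
```

```text
-0.019 0.0425 top [216. 152.] side [547. 412.]
-0.019 0.05 top [227. 149.] side [548. 426.]
-0.019 0.057 top [238. 147.] side [548. 438.]
-0.006 0.0425 top [213. 149.] side [548. 395.]
-0.006 0.05 top [225. 146.] side [549. 409.]
-0.006 0.057 top [235. 144.] side [549. 422.]
0.01 0.0425 top [210. 145.] side [549. 374.]
0.01 0.05 top [222. 142.] side [550. 388.]
0.01 0.057 top [232. 140.] side [550. 401.]
0.03 0.0425 top [206. 140.] side [551. 347.]
0.03 0.05 top [218. 137.] side [551. 361.]
0.03 0.057 top [229. 135.] side [552. 374.]
```

The tips really stand about 20–30 mm higher than the reading suggests. In the side crop the near finger ends at about y=375, where 395–420 was predicted. In the top crop the -y finger is near (215,125). I'll descend further, feeling for the mat.

```bash
python3 -m jog '[[0,0,2,0,0,0,0.8],[0,0,2.2,0,0,0,0.8],[0,0,2,0,0,0,0.8],[0,0,1.5,0,0,0,0.8],[0,0,1,0,0,0,0.8],[0,0,0.3,0,0,0,0.8],[0,0,0,0,0,0,0.8],[0,0,0,0,0,0,0.8]]' | grep -E "tcp|force:"
python3 -m jog '[[0,0,0.2,0,0,0,0.8],[0,0,0.1,0,0,0,0.8],[0,0,0.1,0,0,0,0.8],[0,0,0.1,0,0,0,0.8],[0,0,0.1,0,0,0,0.8],[0,0,0.1,0,0,0,0.8],[0,0,0,0,0,0,0.8],[0,0,0,0,0,0,0.8]]'| grep -E "tcp|force:"
python3 -m jog '[[0,0,0.1,0,0,0,0.8],[0,0,0,0,0,0,0.8],[0,0,0.1,0,0,0,0.8],[0,0,0,0,0,0,0.8],[0,0,0.1,0,0,0,0.8],[0,0,0,0,0,0,0.8],[0,0,0,0,0,0,0.8],[0,0,0,0,0,0,0.8]]'| grep -E "tcp|force:"
```

```text
tcp_pos: [0.4717, 0.2072, 0.0222]
force: [0.6, -0.5, 0.2]
gripper_force: 0.0
tcp_pos: [0.4708, 0.2069, 0.0141]
force: [0.6, 0.8, 0.5]
gripper_force: 0.0
tcp_pos: [0.4709, 0.207, 0.0112]
force: [0.8, -0.3, 0.1]
gripper_force: 0.0
```

```bash
python3 -m jog '[[0,0,0.1,0,0,0,0.8],[0,0,0,0,0,0,0.8],[0,0,0.1,0,0,0,0.8],[0,0,0,0,0,0,0.8],[0,0,0.1,0,0,0,0.8],[0,0,0,0,0,0,0.8],[0,0,0,0,0,0,0.8],[0,0,0,0,0,0,0.8]]'| grep -E "tcp|force:"
python3 - <<'E'
from fit import *
c=cam('side')
for ce,st,m in blobs(c): print(ce.round(1),st.tolist())
E
```

```text
tcp_pos: [0.4708, 0.207, 0.0082]
force: [-0.1, 0.3, -0.8]
gripper_force: 0.0
[270.3 175.7] [257, 168, 31, 17, 338]
[235.4 268.8] [224, 259, 24, 21, 404]
[283.  299.4] [276, 288, 16, 23, 341]
[309.7 300.4] [305, 289, 10, 22, 191]
```

```bash
python3 -m jog '[[0,0,0.1,0,0,0,0.8],[0,0,0,0,0,0,0.8],[0,0,0.1,0,0,0,0.8],[0,0,0,0,0,0,0.8],[0,0,0.1,0,0,0,0.8],[0,0,0,0,0,0,0.8],[0,0,0,0,0,0,0.8],[0,0,0,0,0,0,0.8]]'| grep -E "tcp|force:"
python3 - <<'E'
from fit import *
c=cam('side')
s=monitor.state(); M=Ro.from_quat(s['ee_rot']).as_matrix(); p=s['tcp_pos']
for z in(.004,.01,.016,.022): print(z,[proj(c,list((p-M[:,1]*o)[:2])+[z]).round(1).tolist() for o in(.034,.041,.048)])
g=cv2.cvtColor(c['image'],cv2.COLOR_RGB2GRAY); save(c,'pics/s5.png',(265,270,330,320),10)
E
```

```text
tcp_pos: [0.4708, 0.2069, 0.0052]
force: [-0.7, 0.5, 0.1]
gripper_force: 0.0
0.004 [[295.7, 315.2], [295.8, 318.2], [295.9, 321.2]]
0.01 [[295.8, 313.6], [295.9, 316.6], [296.0, 319.6]]
0.016 [[295.9, 312.0], [296.0, 315.0], [296.1, 318.0]]
0.022 [[296.0, 310.3], [296.1, 313.3], [296.2, 316.4]]
```

View pics/s5.png

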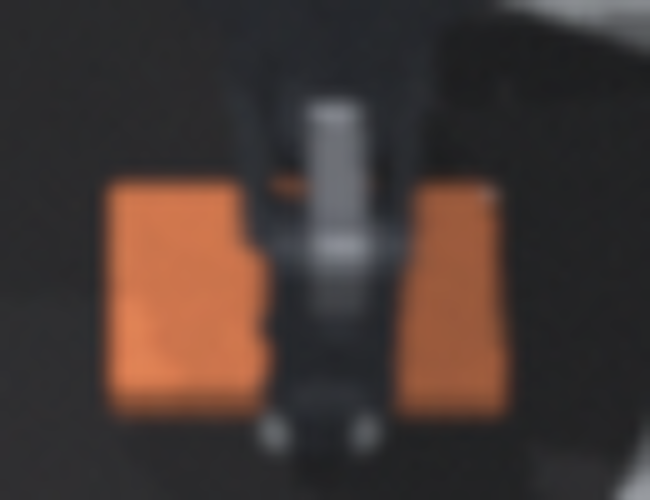

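The fingers now straddle the tile. The near tip is at about (320,450) in the crop, just past the tile's near edge at about y=415. I keep feeling downward.

```bash
python3 -m jog '[[0,0,0.1,0,0,0,0.8],[0,0,0,0,0,0,0.8],[0,0,0.1,0,0,0,0.8],[0,0,0,0,0,0,0.8],[0,0,0.1,0,0,0,0.8],[0,0,0,0,0,0,0.8],[0,0,0,0,0,0,0.8],[0,0,0,0,0,0,0.8]]'| grep -E "tcp|force:"
```

```text
tcp_pos: [0.4708, 0.207, 0.0022]
force: [0.5, -0.3, -1.1]
gripper_force: 0.0
```

```bash
python3 -m jog '[[0,0,0.1,0,0,0,0.8],[0,0,0,0,0,0,0.8],[0,0,0.1,0,0,0,0.8],[0,0,0,0,0,0,0.8],[0,0,0,0,0,0,0.8],[0,0,0,0,0,0,0.8],[0,0,0,0,0,0,0.8],[0,0,0,0,0,0,0.8]]'| grep -E "tcp|force:"
```

```text
tcp_pos: [0.4709, 0.207, 0.0003]
force: [0.2, 0.2, 0.9]
gripper_force: 0.0
```

```bash
python3 -m jog '[[0,0,0.1,0,0,0,0.8],[0,0,0,0,0,0,0.8],[0,0,0.1,0,0,0,0.8],[0,0,0,0,0,0,0.8],[0,0,0.1,0,0,0,0.8],[0,0,0,0,0,0,0.8],[0,0,0,0,0,0,0.8],[0,0,0,0,0,0,0.8]]'| grep -E "time|tcp|force:"
```

```text
time: 13.83
tcp_pos: [0.4709, 0.2069, -0.0028]
force: [-0.2, -0.0, 0.1]
gripper_force: 0.0
```

```bash
python3 -m jog '[[0,0,0.1,0,0,0,0.8],[0,0,0,0,0,0,0.8],[0,0,0.1,0,0,0,0.8],[0,0,0,0,0,0,0.8],[0,0,0,0,0,0,0.8],[0,0,0,0,0,0,0.8],[0,0,0,0,0,0,0.8],[0,0,0,0,0,0,0.8]]'| grep -E "time|tcp|force:"
```

```text
time: 14.5
tcp_pos: [0.4709, 0.2069, -0.0048]
force: [0.4, 1.3, -1.5]
gripper_force: 0.0
```

```bash
python3 -m jog '[[0,0,0,0,0,0,0.75],[0,0,0,0,0,0,0.7],[0,0,0,0,0,0,0.65],[0,0,0,0,0,0,0.6],[0,0,0,0,0,0,0.5],[0,0,0,0,0,0,0.4],[0,0,0,0,0,0,0.3],[0,0,0,0,0,0,0.3]]'
```

```text
time: 15.17
tcp_pos: [0.4714, 0.207, -0.0042]
ee_rot: [0.995, 0.104, 0.0, 0.0]
force: [-0.9, -1.1, 5.5]
opening: 0.0481
gripper_force: 62.9
```

```bash
python3 -m jog '[[0,0,-0.3,0,0,0,0.3],[0,0,-0.7,0,0,0,0.3],[0,0,-1.5,0,0,0,0.3],[0,0,-2,0,0,0,0.3],[0,0,-2.5,0,0,0,0.3],[0,0,-2,0,0,0,0.3],[0,0,-1.5,0,0,0,0.3],[0,0,-1,0,0,0,0.3]]'
python3 -m jog '[[0,0,0,0,0,0,0.3],[0,0,0,0,0,0,0.3],[0,0,0,0,0,0,0.3],[0,0,0,0,0,0.125,0.3],[0,0,0,0,0,0.125,0.3],[0,0,0,0,0,0.125,0.3],[0,0,0,0,0,0.023,0.3],[0,0,0,0,0,0,0.3]]'|grep open
python3 go.py 0.6063 -0.18 0.11 -0.19
python3 - <<'E'
from fit import *
S=cam('side')
for ce,st,m in blobs(S): print(ce.round(1),st.tolist())
E
```

```text
time: 15.83
tcp_pos: [0.4714, 0.2072, 0.1122]
ee_rot: [0.995, 0.104, 0.001, -0.0]
force: [0.7, 0.6, -1.3]
opening: 0.0484
gripper_force: 62.2
opening: 0.0483
t 16.5 tcp [0.47   0.2067 0.1088] psi -0.1884 tilt 0.0027 F [ 0.6 -0.3 -1.5] open 0.0483 grip 62.2 q6 1.98
shift cm (before turn) [20.63 35.44 -0.13] turn z 0.002
shift cm after turn [20.69 35.4  -0.12]
[267.3 175.6] [257, 168, 20, 17, 255]
[308.8 268.9] [300, 256, 21, 27, 411]
[235.3 268.8] [224, 259, 24, 21, 405]
```

```bash
python3 -m jog '[[0.8,1.4,0,0,0,0,0.3],[1.7,2.95,0,0,0,0,0.3],[1.9,3.3,0,0,0,0,0.3],[1.9,3.3,0,0,0,0,0.3],[1.9,3.3,0,0,0,0,0.3],[1.9,3.3,0,0,0,0,0.3],[1.9,3.3,0,0,0,0,0.3],[1.9,3.3,0,0,0,0,0.3]]'|grep tcp
python3 -m jog '[[1.9,3.3,0,0,0,0,0.3],[1.9,3.3,0,0,0,0,0.3],[1.7,2.75,0,0,0,0,0.3],[1.2,1.9,0,0,0,0,0.3],[0,0,0,0,0,0,0.3],[0,0,0,0,0,0,0.3],[0,0,0,0,0,0,0.3],[0,0,0,0,0,0,0.3]]'
python3 go.py 0.6063 -0.18 0.06 -0.19
python3 - <<'E'
from fit import *
T=cam('top');S=cam('side');pickle.dump((T,S),open('6.pkl','wb'))
for c in(T,S):
    for ce,st,m in blobs(c,minA=60): print(ce.round(1),st.tolist())
E
```

```text
tcp_pos: [0.5617, -0.0583, 0.1098]
time: 17.88
tcp_pos: [0.6056, -0.1783, 0.1096]
ee_rot: [0.996, -0.094, -0.001, -0.0]
force: [0.1, -0.2, -0.5]
opening: 0.0483
gripper_force: 62.3
t 17.88 tcp [ 0.6056 -0.1783  0.1096] psi -0.1883 tilt 0.0016 F [ 0.1 -0.2 -0.5] open 0.0483 grip 62.3 q6 1.31
shift cm (before turn) [0.11 0.16 4.96] turn z 0.002
shift cm after turn [0.1  0.16 4.96]
[231.7 185.1] [223, 177, 19, 17, 251]
[ 39.4 228.1] [13, 201, 56, 56, 2244]
[279.2 148.1] [273, 140, 16, 16, 158]
[260.1 147.1] [256, 143, 9, 9, 61]
[271.5 176.3] [257, 167, 31, 20, 380]
[235.2 268.7] [224, 259, 24, 21, 392]
```

```bash
cat > held.py <<'E'
from fit import *
def hull(c,box):
    x0,y0,x1,y1=box; m=np.zeros((420,560),bool)
    for ce,st,b in blobs(c,minA=15):
        if x0<ce[0]<x1 and y0<ce[1]<y1: m|=b
    h=cv2.convexHull(np.argwhere(m)[:,::-1].astype(np.int32)); o=np.zeros((420,560),np.uint8); cv2.fillConvexPoly(o,h,1); return o>0
E
python3 - <<'E'
from held import *
T,S=pickle.load(open('6.pkl','rb'))
m=hull(S,(245,130,300,162)); print(m.sum())
for dz in(.0065,.0085,.0105):
    z=.1096+dz; print(dz,iou_fit(S,m,[606,-178,-18.8],z,z+.012))
S0=pickle.load(open('side0.pkl','rb'))
m0=hull(S0,(250,160,300,190)); print('pile',m0.sum(),iou_fit(S0,m0,[606,-181,-19],.018,.03),iou_fit(S0,m0,[606,-181,-19],.006,.03))
save(S,'pics/s6.png',(235,120,325,200),8)
E
```

```text
364
0.0065 (array([ 606. , -178.5,  -17.5]), np.float64(0.181))
0.0085 (array([ 607. , -176.5,  -16.3]), np.float64(0.188))
0.0105 (array([ 606.1, -173.1,  -17.2]), np.float64(0.191))
pile 434 (array([ 606.4, -177.8,  -17.3]), np.float64(0.088)) (array([ 608.2, -185.9,   -1.9]), np.float64(0.153))
```

View pics/s6.png

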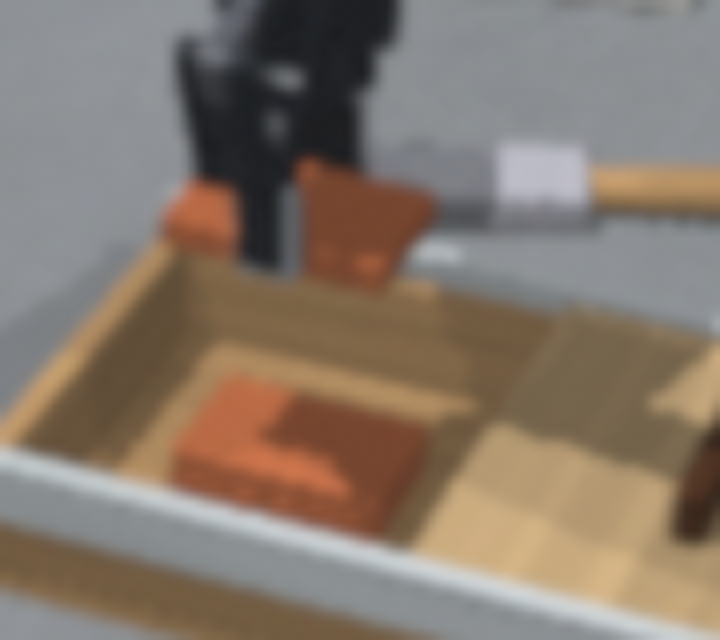

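The held tile spans about (163,185)–(438,290) in the crop, level above the pile, which spans about (175,375)–(432,535). Parts of both are in shadow, so I lower the mask threshold and refit.

```bash
sed -i 's/\[...,2\]>110/[...,2]>75/' seg.py; python3 - <<'E'
from held import *
T,S=pickle.load(open('6.pkl','rb'));S0=pickle.load(open('side0.pkl','rb'));T0=pickle.load(open('top0.pkl','rb'))
for ce,st,m in blobs(S,minA=15): print(ce.round(1),st.tolist())
m=hull(S,(245,130,300,158)); print(m.sum())
for dz in(.0065,.0085,.0105):
    z=.1096+dz; print(dz,iou_fit(S,m,[606,-178,-18.8],z,z+.012))
for c in(S0,S):
    m0=hull(c,(250,160,300,190)); print('pile',m0.sum(),iou_fit(c,m0,[606,-181,-19],.018,.03))
m0=hull(T0,(330,160,370,210));print('pile T',m0.sum(),iou_fit(T0,m0,[606,-181,-19],None,.03),iou_fit(T0,m0,[606,-181,-19],.018,.03),iou_fit(T0,m0,[606,-181,-19],.006,.03))
def pt(c,x,y,z): return (onz(c,(x+.5)/8-.5+235,(y+.5)/8-.5+120,z)*1000).round(1)
print('held FR,NRbot,FL',pt(S,438,192,.130),pt(S,380,290,.118),pt(S,185,185,.130))
print('pile FL FR NL NR',*[pt(S,*a,.03) for a in((232,375),(432,425),(175,450),(385,500))])
for nm,a,z in(('held',(.6056,-.1783,-.1883),.130),('pile',(.6063,-.180,-.187),.030)):
    print(nm,(np.array(corners(*a,.08,.05,z))*1000).round(1)[:,:2].tolist())
E
```

```text
[279.2 147.6] [272, 140, 17, 16, 173]
[260.2 147.1] [256, 143, 9, 9, 62]
[272.2 176.5] [257, 167, 31, 20, 401]
[179.6 224.5] [171, 215, 17, 21, 59]
[235.4 268.9] [224, 258, 24, 22, 422]
375
0.0065 (array([ 606.4, -179.3,  -14.4]), np.float64(0.164))
0.0085 (array([ 605.5, -176.4,  -15.8]), np.float64(0.169))
0.0105 (array([ 606.3, -174.2,  -13.8]), np.float64(0.175))
pile 434 (array([ 606.4, -177.8,  -17.3]), np.float64(0.088))
pile 425 (array([ 605.9, -177.8,  -20.4]), np.float64(0.071))
pile T 526 (array([ 604.7, -181. ,  -17.9]), np.float64(0.061)) (array([ 606.3, -181.8,  -18. ]), np.float64(0.048)) (array([ 607.4, -182.4,  -17.8]), np.float64(0.066))
held FR,NRbot,FL [ 561.6 -191.9  130. ] [ 572.4 -148.7  118. ] [ 645.2 -178.7  130. ]
pile FL FR NL NR [ 639.6 -210.6   30. ] [ 562.8 -195.9   30. ] [ 648.7 -162.9   30. ] [ 570.5 -150.2   30. ]
held [[649.6, -161.2], [640.2, -210.3], [561.6, -195.4], [571.0, -146.3]]
pile [[650.3, -162.9], [641.0, -212.0], [562.3, -197.1], [571.6, -148.0]]
```

```bash
python3 -m jog '[[0.03,0.16,1,0,0,0,0.3],[0,0,2,0,0,0,0.3],[0,0,2,0,0,0,0.3],[0,0,1.5,0,0,0,0.3],[0,0,1,0,0,0,0.3],[0,0,0.4,0,0,0,0.3],[0,0,0,0,0,0,0.3],[0,0,0,0,0,0,0.3]]'
python3 -m jog '[[0,0,0.1,0,0,0,0.3],[0,0,0.1,0,0,0,0.3],[0,0,0.1,0,0,0,0.3],[0,0,0.1,0,0,0,0.3],[0,0,0.1,0,0,0,0.3],[0,0,0,0,0,0,0.3],[0,0,0,0,0,0,0.3],[0,0,0,0,0,0,0.3]]'
python3 go.py 0.6055 -0.18 0.022 -0.19
```

```text
time: 18.65
tcp_pos: [0.6066, -0.1813, 0.0317]
ee_rot: [0.995, -0.095, 0.0, 0.0]
force: [-0.6, -0.1, -0.4]
opening: 0.0485
gripper_force: 62.3
time: 19.32
tcp_pos: [0.6062, -0.1812, 0.0262]
ee_rot: [0.995, -0.095, -0.0, -0.0]
force: [-0.1, -0.4, -0.6]
opening: 0.0484
gripper_force: 62.3
t 19.32 tcp [ 0.6062 -0.1812  0.0262] psi -0.1902 tilt 0.0 F [-0.1 -0.4 -0.6] open 0.0484 grip 62.3 q6 1.31
shift cm (before turn) [-0.09 -0.11  0.42] turn z -0.0
shift cm after turn [-0.09 -0.11  0.42]
```

```bash
python3 -m jog '[[-0.05,-0.08,0.1,0,0,0,0.3],[0,0,0,0,0,0,0.3],[0,0,0.1,0,0,0,0.3],[0,0,0,0,0,0,0.3],[0,0,0.1,0,0,0,0.3],[0,0,0,0,0,0,0.3],[0,0,0,0,0,0,0.3],[0,0,0,0,0,0,0.3]]'
python3 - <<'E'
from held import *
S=cam('side')
for ce,st,m in blobs(S,minA=15): print(ce.round(1),st.tolist())
E
```

```text
time: 19.98
tcp_pos: [0.6058, -0.1804, 0.0232]
ee_rot: [0.995, -0.095, -0.0, -0.0]
force: [0.4, 0.4, -1.1]
opening: 0.0484
gripper_force: 62.3
[274.1 175.9] [257, 166, 32, 21, 362]
[179.6 224.5] [171, 215, 18, 21, 56]
[235.4 268.9] [224, 259, 24, 21, 420]
```

```bash
python3 -m jog '[[0,0,0.1,0,0,0,0.3],[0,0,0,0,0,0,0.3],[0,0,0.05,0,0,0,0.3],[0,0,0,0,0,0,0.3],[0,0,0,0,0,0,0.3],[0,0,0,0,0,0,0.3],[0,0,0,0,0,0,0.3],[0,0,0,0,0,0,0.3]]' | grep -E "tcp|force:"
```

```text
tcp_pos: [0.6059, -0.1803, 0.0219]
force: [-0.9, 0.1, 0.2]
gripper_force: 62.4
```

```bash
python3 -m jog '[[0,0,0.05,0,0,0,0.3],[0,0,0,0,0,0,0.3],[0,0,0.05,0,0,0,0.3],[0,0,0,0,0,0,0.3],[0,0,0,0,0,0,0.3],[0,0,0,0,0,0,0.3],[0,0,0,0,0,0,0.3],[0,0,0,0,0,0,0.3]]' | grep -E "tcp|force:"
```

```text
tcp_pos: [0.6059, -0.1804, 0.0218]
force: [-3.0, 1.0, 6.9]
gripper_force: 63.1
```

Contact on the pile at 6.9 N. Releasing.

```bash
python3 -m jog '[[0,0,0,0,0,0,0.6],[0,0,0,0,0,0,0.65],[0,0,0,0,0,0,0.7],[0,0,0,0,0,0,0.75],[0,0,0,0,0,0,0.85],[0,0,0,0,0,0,0.85],[0,0,0,0,0,0,0.85],[0,0,0,0,0,0,0.85]]'
python3 -m jog '[[0,0,-0.3,0,0,0,0.85],[0,0,-1,0,0,0,0.85],[0,0,-2,0,0,0,0.85],[0,0,-2,0,0,0,0.85],[0,0,-2,0,0,0,0.85],[0,0,-2,0,0,0,0.85],[0,0,-2,0,0,0,0.85],[0,0,0,0,0,0,0.85]]'
python3 - <<'E'
from held import *
S=cam('side');T=cam('top');pickle.dump((T,S),open('8.pkl','wb'))
for n,c in(('S',S),('T',T)):
    for ce,st,m in blobs(c,minA=15): print(n,ce.round(1),st.tolist())
m=hull(S,(250,155,300,190))
print(iou_fit(S,m,[606,-180,-19],.030,.042),iou_fit(S,m,[606,-180,-19],.018,.042))
E
```

```text
time: 22.03
tcp_pos: [0.6059, -0.1803, 0.0206]
ee_rot: [0.995, -0.095, -0.0, -0.0]
force: [0.4, 0.3, 0.7]
opening: 0.0725
gripper_force: 0.0
time: 22.7
tcp_pos: [0.6089, -0.1817, 0.1403]
ee_rot: [0.995, -0.095, 0.005, 0.002]
force: [1.2, -0.8, 0.5]
opening: 0.0728
gripper_force: 0.0
S [272.2 174.9] [257, 164, 31, 23, 506]
S [179.6 224.5] [171, 215, 17, 21, 55]
S [235.4 269. ] [224, 259, 24, 21, 418]
T [231.7 185.2] [223, 177, 19, 18, 250]
T [ 39.9 228.6] [13, 201, 63, 59, 2371]
(array([ 604.7, -169. ,   -2.7]), np.float64(0.224)) (array([ 605.5, -176.9,  -19. ]), np.float64(0.076))
```

```bash
python3 - <<'E'
from h import *; import pickle
T=pickle.load(open('top0.pkl','rb'));S=pickle.load(open('side0.pkl','rb'))
b=np.array([.5294,-.1622]); a=-.191; ex=np.array([np.cos(a),np.sin(a)]); ey=np.array([-ex[1],ex[0]])
for c,u,v in((T,(194.5)/4-.5+295,385.5/4-.5+140),(S,500.5/5-.5+225,175.5/5-.5+140)):
    p=onz(c,u,v,.0785)[:2]-b; print('bar',(p@ex).round(4),(p@ey).round(4))
import go
for bx in(-.12,.06): 
    p=b+ex*bx; print(bx,p.round(4)); go.go(p[0],p[1],.14,-.191)
E
```

```text
bar -0.0742 0.0009
bar -0.0744 0.0045
-0.12 [ 0.4116 -0.1394]
t 22.8 tcp [ 0.6066 -0.1807  0.1353] psi -0.1902 tilt 0.0031 F [ 0.3  0.4 -0.7] open 0.0727 grip 0.0 q6 1.31
shift cm (before turn) [-19.92  -0.37  -0.53] turn z 0.001
shift cm after turn [-19.93  -0.35  -0.47]
0.06 [ 0.5883 -0.1736]
t 22.8 tcp [ 0.6066 -0.1807  0.1353] psi -0.1902 tilt 0.0031 F [ 0.3  0.4 -0.7] open 0.0727 grip 0.0 q6 1.31
shift cm (before turn) [-1.92 -0.35 -0.47] turn z 0.001
shift cm after turn [-1.93 -0.35 -0.47]
```

```bash
python3 -m jog '[[-2.7,-0.05,0,0,0,0,0],[-2.7,-0.05,0,0,0,0,0],[-2.7,-0.05,0,0,0,0,0],[-2.7,-0.05,0,0,0,0,0],[-2.7,-0.05,0,0,0,0,0],[-2.7,-0.05,0,0,0,0,0],[-2.9,-0.05,0,0,0,0,0],[0,0,0,0,0,0,0]]'
python3 -m jog '[[0,0,0,0,0,0,0],[0,0,1.5,0,0,0,0],[0,0,1.5,0,0,0,0],[0,0,1.3,0,0,0,0],[0,0,1,0,0,0,0],[0,0,0,0,0,0,0],[0,0,0,0,0,0,0],[0,0,0,0,0,0,0]]'
python3 go.py 0.4194 -0.1409 0.062 -0.191
python3 - <<'E'
from held import *
T=cam('top');pickle.dump(T,open('T9.pkl','wb'))
for ce,st,m in blobs(T,minA=15): print(ce.round(1),st.tolist())
m=hull(T,(330,160,370,210)); print(m.sum(),iou_fit(T,m,[606,-181,-19],.030,.042),iou_fit(T,m,[606,-181,-19],None,.042),iou_fit(T,m,[606,-181,-19],.018,.042))
E
```

```text
time: 23.47
tcp_pos: [0.4132, -0.138, 0.1301]
ee_rot: [0.995, -0.095, -0.004, -0.002]
force: [-0.0, 0.2, -0.9]
opening: -0.0002
gripper_force: 0.0
time: 24.13
tcp_pos: [0.4197, -0.1412, 0.0812]
ee_rot: [0.995, -0.095, 0.0, 0.0]
force: [0.5, 0.7, -0.4]
opening: -0.0002
gripper_force: 0.0
t 24.13 tcp [ 0.4197 -0.1412  0.0812] psi -0.1901 tilt 0.0009 F [ 0.5  0.7 -0.4] open -0.0002 grip 0.0 q6 1.21
shift cm (before turn) [-0.04 -0.02  1.92] turn z 0.001
shift cm after turn [-0.04 -0.02  1.92]
[351.  185.3] [341, 170, 21, 31, 494]
[231.7 185.2] [223, 177, 19, 18, 260]
[ 40.4 229. ] [13, 201, 56, 59, 2456]
[ 75.7 222. ] [72, 213, 6, 19, 19]
[ 73.4 240.1] [69, 233, 8, 15, 18]
542 (array([ 604.5, -180.1,  -17.9]), np.float64(0.048)) (array([ 603. , -179.4,  -18.2]), np.float64(0.069)) (array([ 605.6, -180.7,  -17.7]), np.float64(0.058))
```

```bash
python3 -m jog '[[0,0,0.7,0,0,0,0],[0,0,0.7,0,0,0,0],[0,0,0.4,0,0,0,0],[0,0,0.1,0,0,0,0],[0,0,0,0,0,0,0],[0,0,0,0,0,0,0],[0,0,0,0,0,0,0],[0,0,0,0,0,0,0]]'|grep -E "tcp|force:"
python3 -m jog '[[0.5,0,0,0,0,0,0],[0.5,0,0,0,0,0,0],[0.5,0,0,0,0,0,0],[0.5,0,0,0,0,0,0],[0.5,0,0,0,0,0,0],[0.5,0,0,0,0,0,0],[0.5,0,0,0,0,0,0],[0,0,0,0,0,0,0]]'|grep -E "tcp|force:"
python3 -m jog '[[1,0,0,0,0,0,0],[1,0,0,0,0,0,0],[1,0,0,0,0,0,0],[1,0,0,0,0,0,0],[1,0,0,0,0,0,0],[1,0,0,0,0,0,0],[0,0,0,0,0,0,0],[0,0,0,0,0,0,0]]'|grep -E "time|tcp|force:"
python3 go.py 0.5883 -0.1736 0.062 -0.191
```

```text
tcp_pos: [0.4192, -0.1409, 0.062]
force: [-0.2, -0.0, -0.5]
gripper_force: 0.0
tcp_pos: [0.4543, -0.1477, 0.0618]
force: [0.4, 0.1, 0.2]
gripper_force: 0.0
time: 26.18
tcp_pos: [0.5138, -0.1594, 0.0623]
force: [0.2, -0.6, -0.5]
gripper_force: 0.0
t 26.18 tcp [ 0.5138 -0.1594  0.0623] psi -0.19 tilt 0.0028 F [ 0.2 -0.6 -0.5] open 0.0003 grip 0.0 q6 1.27
shift cm (before turn) [ 7.58 -0.02  0.05] turn z 0.001
shift cm after turn [ 7.58 -0.02  0.03]
```

```bash
cat > cov.py <<'E'
from h import *; import pickle
b=np.array([.5294,-.1622]); a=-.191; ex=np.array([np.cos(a),np.sin(a)]); ey=np.array([-ex[1],ex[0]])
S0=pickle.load(open('side0.pkl','rb')); S=cam('side'); pickle.dump(S,open('cov.pkl','wb'))
for by in(.06,.072):
  for bx in np.arange(0,.18,.01):
    P=[*(b+ex*bx+ey*by),.0565]; u,v=proj(S,P).round().astype(int)
    print(by,round(bx,3),S0['image'][v,u],S['image'][v,u])
# bar
for bx in np.arange(-.1,.1,.01):
    r=[]
    for by in(-.025,.025):
        P=[*(b+ex*bx+ey*by),.0775]; u,v=proj(S,P).round().astype(int); r.append(S['image'][v,u].tolist())
    print('bar',round(bx,3),r)
E
python3 cov.py
```

```text
0.06 0.0 [204 172 128] [193 164 122]
0.06 0.01 [179 147 106] [192 163 121]
0.06 0.02 [119  82  57] [213 182 135]
0.06 0.03 [143  83  56] [203 172 128]
0.06 0.04 [140  81  54] [201 171 127]
0.06 0.05 [139  81  54] [212 180 133]
0.06 0.06 [142  82  55] [206 174 130]
0.06 0.07 [145  84  56] [205 173 129]
0.06 0.08 [143  83  55] [198 166 124]
0.06 0.09 [148  86  57] [129  75  51]
0.06 0.1 [172 125  85] [164 121  83]
0.06 0.11 [195 154 107] [195 155 108]
0.06 0.12 [135 108  76] [136 108  76]
0.06 0.13 [107  86  61] [107  86  61]
0.06 0.14 [103  83  59] [103  83  59]
0.06 0.15 [129 103  73] [128 102  73]
0.06 0.16 [187 153 117] [187 153 117]
0.06 0.17 [141 144 147] [140 144 147]
0.072 0.0 [206 183 151] [197 176 147]
0.072 0.01 [187 163 135] [198 177 149]
0.072 0.02 [156 126 115] [211 188 156]
0.072 0.03 [148 111 100] [203 179 145]
0.072 0.04 [148 112 101] [203 179 145]
0.072 0.05 [147 106  92] [211 184 147]
0.072 0.06 [168 148 142] [207 192 171]
0.072 0.07 [168 147 141] [205 191 169]
0.072 0.08 [162 136 127] [200 183 159]
0.072 0.09 [168 145 137] [167 145 137]
0.072 0.1 [202 175 146] [199 
[... 418 characters left out ...]
1, 95, 73], [112, 96, 73]]
bar -0.06 [[115, 98, 75], [113, 97, 73]]
bar -0.05 [[115, 98, 75], [114, 97, 74]]
bar -0.04 [[113, 97, 74], [112, 96, 73]]
bar -0.03 [[172, 147, 110], [113, 98, 76]]
bar -0.02 [[116, 106, 95], [113, 98, 77]]
bar -0.01 [[34, 35, 38], [60, 46, 35]]
bar -0.0 [[30, 32, 36], [82, 54, 38]]
bar 0.01 [[77, 66, 54], [177, 149, 110]]
bar 0.02 [[157, 134, 101], [181, 154, 115]]
bar 0.03 [[185, 156, 117], [182, 155, 115]]
bar 0.04 [[185, 157, 117], [187, 158, 118]]
bar 0.05 [[185, 157, 117], [184, 156, 116]]
bar 0.06 [[184, 156, 117], [182, 155, 115]]
bar 0.07 [[169, 142, 104], [185, 145, 106]]
bar 0.08 [[134, 107, 76], [188, 109, 72]]
bar 0.09 [[135, 108, 76], [188, 111, 74]]
```

The cover is moving with the bar; its front edge is at box x ≈ 0.086, leaving about 79 mm to go.

```bash
python3 -m jog '[[1,0,0,0,0,0,0],[1.2,0,0,0,0,0,0],[1.2,0,0,0,0,0,0],[1.2,0,0,0,0,0,0],[1.2,0,0,0,0,0,0],[0.8,0,0,0,0,0,0],[0.4,0,0,0,0,0,0],[0,0,0,0,0,0,0]]'|grep -E "tcp|force:"
python3 -m jog '[[0.2,0,0,0,0,0,0],[0.2,0,0,0,0,0,0],[0.1,0,0,0,0,0,0],[0.1,0,0,0,0,0,0],[0.1,0,0,0,0,0,0],[0,0,0,0,0,0,0],[0,0,0,0,0,0,0],[0,0,0,0,0,0,0]]'|grep -E "time|tcp|force:"
python3 cov.py | grep -E "0.06 0.1|bar 0.0[6-9]"; python3 go.py 0.5913 -0.1742 0.062 -0.191
```

```text
tcp_pos: [0.5821, -0.1724, 0.062]
force: [-0.8, 0.2, 0.6]
gripper_force: 0.0
time: 27.57
tcp_pos: [0.5879, -0.1734, 0.0618]
force: [-0.8, 0.3, 0.6]
gripper_force: 0.5
0.06 0.1 [172 125  85] [204 174 129]
0.06 0.11 [195 154 107] [199 170 126]
0.06 0.12 [135 108  76] [207 176 130]
0.06 0.13 [107  86  61] [206 175 130]
0.06 0.14 [103  83  59] [206 174 130]
0.06 0.15 [129 103  73] [202 171 127]
0.06 0.16 [187 153 117] [185 152 115]
0.06 0.17 [141 144 147] [139 142 145]
bar 0.06 [[93, 90, 87], [62, 49, 41]]
bar 0.07 [[29, 31, 34], [65, 43, 30]]
bar 0.08 [[36, 36, 38], [119, 93, 68]]
bar 0.09 [[36, 36, 38], [181, 154, 115]]
t 27.62 tcp [ 0.588  -0.1734  0.0618] psi -0.1902 tilt 0.0005 F [-1.2  0.3 -0.2] open 0.0002 grip 0.5 q6 1.31
shift cm (before turn) [ 0.34  0.01 -0.02] turn z 0.001
shift cm after turn [ 0.34  0.01 -0.02]
```

Not yet at the stop, so I continue in small steps until the force rises.

```bash
python3 -m jog '[[0.1,0,0,0,0,0,0],[0.1,0,0,0,0,0,0],[0.1,0,0,0,0,0,0],[0,0,0,0,0,0,0],[0,0,0,0,0,0,0],[0,0,0,0,0,0,0],[0,0,0,0,0,0,0],[0,0,0,0,0,0,0]]'|grep -E "time|tcp|force:"
python3 -m jog '[[0.1,0,0,0,0,0,0],[0.1,0,0,0,0,0,0],[0,0,0,0,0,0,0],[0,0,0,0,0,0,0],[0,0,0,0,0,0,0],[0,0,0,0,0,0,0],[0,0,0,0,0,0,0],[0,0,0,0,0,0,0]]'|grep -E "time|tcp|force:"
```

```text
time: 28.28
tcp_pos: [0.591, -0.1738, 0.0617]
force: [-0.3, 0.1, 0.4]
gripper_force: 0.0
time: 28.95
tcp_pos: [0.5927, -0.1742, 0.0617]
force: [-1.0, 0.4, -0.1]
gripper_force: 0.6
```

```bash
python3 -m jog '[[0.1,0,0,0,0,0,0],[0.1,0,0,0,0,0,0],[0.1,0,0,0,0,0,0],[0,0,0,0,0,0,0],[0,0,0,0,0,0,0],[0,0,0,0,0,0,0],[0,0,0,0,0,0,0],[0,0,0,0,0,0,0]]'|grep -E "time|tcp|force:"; python3 go.py 0.5913 -0.1742 0.062 -0.191
```

```text
time: 29.62
tcp_pos: [0.5935, -0.1743, 0.0617]
force: [-8.3, 0.8, 5.7]
gripper_force: 4.2
t 29.62 tcp [ 0.5935 -0.1743  0.0617] psi -0.1896 tilt 0.0068 F [-8.3  0.8  5.7] open 0.0 grip 4.2 q6 1.31
shift cm (before turn) [-0.22  0.03 -0.03] turn z 0.001
shift cm after turn [-0.22  0.03 -0.03]
```

The stop is reached: force is 8 N, and TCP x plus the pad half-width of 11 mm matches the bar's shut position. I back off and lift clear.

```bash
python3 -m jog '[[0,0,0,0,0,0,0],[-0.3,0,0,0,0,0,0],[-1,0,0,0,0,0,0],[-1.5,0,0,0,0,0,0],[0,0,-1.5,0,0,0,0],[0,0,-3,0,0,0,0],[0,0,-3,0,0,0,0],[0,0,-2,0,0,0,0]]'
python3 -m jog '[[-2,0,0,0,0,0,0],[-2,0,0,0,0,0,0],[-2,0,0,0,0,0,0],[-2,0,0,0,0,0,0],[-2,0,0,0,0,0,0],[0,0,0,0,0,0,0],[0,0,0,0,0,0,0],[0,0,0,0,0,0,0]]'
python3 cov.py | grep -E "0.06 0.1|bar 0.0[6-9]"
python3 - <<'E'
from held import *
for n in('top','side'):
    c=cam(n)
    for ce,st,m in blobs(c,minA=100): print(n,ce.round(1),st.tolist())
E
```

```text
time: 30.28
tcp_pos: [0.5698, -0.1703, 0.1599]
ee_rot: [0.995, -0.095, 0.003, 0.001]
force: [0.8, 0.1, 0.2]
opening: 0.0001
gripper_force: 0.0
time: 30.95
tcp_pos: [0.4712, -0.1512, 0.1573]
ee_rot: [0.995, -0.095, 0.001, 0.0]
force: [0.3, 0.1, -0.9]
opening: 0.0001
gripper_force: 0.0
0.06 0.1 [172 125  85] [209 178 132]
0.06 0.11 [195 154 107] [198 168 125]
0.06 0.12 [135 108  76] [197 168 125]
0.06 0.13 [107  86  61] [207 176 130]
0.06 0.14 [103  83  59] [202 171 127]
0.06 0.15 [129 103  73] [201 169 126]
0.06 0.16 [187 153 117] [187 162 127]
0.06 0.17 [141 144 147] [138 141 143]
bar 0.06 [[176, 150, 112], [118, 100, 75]]
bar 0.07 [[137, 115, 85], [56, 39, 29]]
bar 0.08 [[86, 60, 43], [86, 57, 39]]
bar 0.09 [[201, 169, 126], [201, 171, 126]]
top [231.7 185.1] [223, 177, 19, 18, 259]
top [ 40.2 228.7] [13, 201, 58, 59, 2433]
side [235.5 268.9] [224, 258, 24, 22, 420]
```

The bar sits at box x ≈ 0.08, which is shut. The disc hasn't moved and the robot is clear, so I hand in.

```bash
python3 -c "
from bench import order; print(order.sign_off())"
```

```text
the job is handed in; nothing more can be done
None
```

The tile is on the pile, within about 2 mm of where the pile top was measured, and the cover is shut against its stop. The job is handed in at about 31 s, with no verdict returned.

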